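Lock the bayonet filler cap on the oil tank

ROBOT

A 6-joint arm with a two-finger parallel gripper is mounted at the origin on a cart in front of the work surface, level with it; the furniture and walls round the work are solid. World frame = base frame: x ahead of the robot, y to its left, z up, the work surface at z = 0. Lengths are in mm, angles in rad, forces in N, time in s.
With the tool pointing down it reaches from about 425 to 1125 mm from the base axis. Payload 14.9 kg.
Tool frame: the origin (TCP) lies at the very end of the fingers, on their centre line; the grasp point (between the pads) lies 19 mm behind it; x points along the fingers, y is the direction in which the jaws open and shut, and the axes are right-handed (so a half turn about x gives the same grasp; the last joint's range is limited). The gripper opens to 91 mm and grips with 3 to 60 N. Pads are 32 mm wide; open, the fingers measure 118 mm over their backs; the gripper's body (76 mm by 178 mm) begins 60 mm behind the grasp point.
Start: joints at [-1.318, 0.379, 1.734, -0, 1.028, -0.033], TCP at [197.343, -671.62, 213.932] pointing down, gripper open.
Joint ranges: [-2.77, 2.77], [-0.74, 2.19], [0, 2.66], [-1.06, 4.2], [0.31, 2.87], [-3.08, 3.08]. Speed limits (rad/s): [1.89, 1.89, 2.39, 3.14, 3.14, 3.14].

INTERFACE

Orientations are given as a rotation vector (axis times angle).
In Python, from cell import ctrl gives the robot as it stands. The module is installed in compiled form; this text tells all that it offers. Calls block until the motion is done:
- ctrl.movep(position, orientation): joint-space move of the TCP to a pose.
- ctrl.movel(position, speed=150, orientation=None): straight line of the TCP; orientation=None keeps the orientation; speed is the mean speed in mm/s.
- ctrl.movej(angles): joint-space move.
- ctrl.command_gripper(opening, effort=None): finger opening in mm; effort is the grip in N (None keeps the last); returns when the fingers have stopped.
- ctrl.wait(seconds).
- ctrl.solve_ik(position, orientation): joint angles nearest the present ones, or None.
- ctrl.get_image(name): name is "scene" or "top" or "wrist"; returns (picture, depth): 480x640x3 uint8, red, green, blue; 480x640 float32, mm along the optical axis (not along the pixel's ray), 0 where there is no reading.
- ctrl.camera_info(name): a dict with "mtx" (3x3 intrinsics, pixels), "D" ([k1, k2, p1, p2, k3] as OpenCV has them; the pictures are not rectified), "eye" and "orientation" of the camera in the world. Camera axes: x right, y up, looking along -z (the intrinsics and any distortion apply to the point x, -y, -z); pixel columns grow to the right and rows downward; lengths in mm; the calibration is good to about 2 mm. A picture is of the moment at which its call begins: read the wrist's pose just before it. camera_info takes no time and is no camera call; for the wrist camera it gives the pose at the moment of the call.
A pose or a line that the arm cannot do raises ctrl.MotionError and nothing moves.
- ctrl.close_job(): hands the job in, once; it reports no verdict.
Trained networks look in the newest picture that a camera, given by its name, has taken for a name from the list of things; names that differ only in an ending like _2 or _b are one class to them, and where a whole thing is asked for, a point or a joint stands for the part that bears it (a point fixed in the world has none). Each returns a list of dicts, best first, with "score" (0 to 1); they miss things now and then, are a little off and sometimes report something else, mostly with a low value. They report only what shows in the picture. A call takes as long as a camera call.
- ctrl.silhouettes(target, camera): "region" (480x640 bool, what is visible of it) and "pixel" ([column, row] in pixels, amid what is visible of it).
Readings, each from a call of its own:
- ctrl.get_t(): time.
- ctrl.get_q(): joint angles.
- ctrl.get_joint_vel(): joint speeds.
- ctrl.get_effort(): joint torques, N m.
- ctrl.get_ee_pos(): TCP position.
- ctrl.get_ee_rot(): TCP orientation.
- ctrl.get_ft_force(): force on the tool from outside, world axes, zero at the start.
- ctrl.get_ft_torque(): the same for the moment, N m.
- ctrl.get_grip_width(): finger opening in mm.
Only numpy, scipy, OpenCV 4.12 (cv2) and the standard library are available. Lean on these libraries where they do the work, as an engineer would, in place of code of your own. Each camera call takes 0.05 s, during which the arm holds its last target.

TASK

The yellow filler cap is off the green oil tank. Put it back and lock it: set it upright in the tank's neck, turn it until its two lugs find the slots and drop in, push it down hard against the spring, turn it a quarter turn clockwise (seen from above) to the stop, and let go so that the spring lifts it into its locked seat. Leave the coil spring and the bearing beside the work where they are.

Things in the scene. Friction and masses are not known exactly. Their poses are not given: they have to be found in the camera images.
- cap_grip (a point): Yellow filler cap, loose, about 0.16 kg; this point: on its axis, mid-height of its hexagonal grip, 39 mm above the cap's underside. z up, x along the lugs. Grip: 40 mm across flats, from 14 mm below to 14 mm above this point, flats facing +x and every 60 degrees. Under the grip a round flange, 62 mm wide, 5 mm thick, with a red mark over each lug. Same after half a turn.
- cap: The same cap; origin: centre of its underside, on which it stands on the bench. Steel foot 30 mm in diameter reaching 20 mm up to the flange, lower edge bevelled; two brass lugs opposite one another on it along +x and -x, reaching 21 mm from the axis, 8 mm wide, from 4 to 10 mm above the underside.
- tank: Green hydraulic oil tank, fixed to the bench, 126 x 106 x 60 mm (x along the longer side); origin: centre of its underside, at bench height. An aluminium neck, 61 mm in diameter and 32 mm high, stands in the middle of its top.
- neck (a point): Centre of the neck's top rim, 92 mm above the bench; axes as the tank's. Hole 33 mm wide with two opposite slots for the lugs, 13 mm wide, out to 23 mm from the axis. The slots' angle is NOT given: the collar is clamped anywhere within 0.4 rad either way of the x axis. Feel for it: press lightly, turn until the lugs drop. Angular play in the slots about 0.13 rad either way.
- seat (a point): Where cap_grip is when locked: on the neck's axis, 25 mm above the rim. Its other heights above the RIM: 35 mm lugs resting on the rim beside the slots; 30 mm dropped into the slots, foot on the plunger (stays so by itself, can be regrasped); below 21 mm it can be turned, only clockwise seen from above; 19 mm fully down, flange on the rim.
- stop (a point): On the neck's axis, 10 mm below the rim: the lugs' tops when fully down. Turning there, they meet a firm stop 89 degrees (1.55 rad) clockwise from mid-slot. In the last 9 degrees before the stop they lie under pockets 4 mm deep: let go there and the spring lifts the cap to its locked seat. Let go earlier and it jams 4 mm below the seat or springs back out to 30 mm.
- plunger (a joint): Spring plunger in the neck that the cap's foot pushes down: metres of travel, 0 = free (its face 9 mm below the rim), 0.005 = cap locked, 0.009 = deep enough to turn, 0.011 = cap fully down. It pushes back with 3 N at 0, 7.5 N locked, 13 N fully down.
- spring_mid (a point): Dark steel coil spring standing upright, 39 mm in diameter, 68 mm high, loose; this point is on its axis at half height. Not to be disturbed.
- bearing_mid (a point): Grey release bearing lying flat, 48 mm in diameter, 18 mm high, loose; this point is at its centre. Not to be disturbed.

How it is judged (in metres and radians):
On the way:
1. the cap, in the neck, is pushed down against the spring far enough to turn (grip centre less than 22.5 mm above the neck's rim, within 4 mm of its axis) (z of cap_grip in the frame of neck between 0.015 and 0.0225 m and horizontal distance between cap_grip and neck below 0.004 m and angle between cap_grip's own z axis and vertical below 0.12 rad).
At the end, for the whole second after the job is handed in: The cap is locked: its grip centre is 23.5 to 26.5 mm above the neck's rim (it would stand at 30 mm unlocked), within 4 mm of the neck's axis, upright within 0.12 rad, and at rest (z of cap_grip in the frame of neck between 0.0235 and 0.0265 m and horizontal distance between cap_grip and neck below 0.004 m and angle between cap_grip's own z axis and vertical below 0.12 rad and linear speed of cap below 0.02 m/s); the robot touches nothing.
It fails at once if the coil spring is moved more than 30 mm (distance of spring_mid from where it was at the start of the episode above 0.03 m).
It fails at once if the bearing is moved more than 30 mm (distance of bearing_mid from where it was at the start of the episode above 0.03 m).
It also fails if it takes over 56 s, if anything falls off the work surface, if the arm or the gripper's body presses on something with over 40 N, if the wrist force passes 120 N, or if a joint passes its speed limit or range.

## Working session

There is one attempt and no reset: what is moved stays moved. The work goes in short steps, each a Python script; the robot and the scene stay as the last script left them, time stands still between calls to the robot, and variables do not carry over. Pictures are saved under pics/ and viewed, and the job is handed in when it is done.

```bash
mkdir -p pics; ls; cat > h.py <<'E'
import numpy as np, cv2
from scipy.spatial.transform import Rotation as R
from cell import ctrl
def snap(cam,fn):
    info=ctrl.camera_info(cam); im,d=ctrl.get_image(cam)
    cv2.imwrite('pics/'+fn,im[:,:,::-1]); return im,d,info
def to_world(px,depth,info):
    px=np.asarray(px,float).reshape(-1,1,2)
    u=cv2.undistortPoints(px,np.array(info['mtx']),np.array(info['D'])).reshape(-1,2)
    z=np.asarray(depth,float).reshape(-1)
    c=np.stack([u[:,0]*z,-u[:,1]*z,-z],1)
    return c@rot(info).T+np.array(info['eye'])
def rot(info):
    o=np.array(info['orientation'])
    return o if o.shape==(3,3) else R.from_rotvec(o).as_matrix()
def cloud(reg,d,info):
    r,c=np.nonzero(reg&(d>0)); return to_world(np.stack([c,r],1),d[r,c],info)
E
python3 - <<'E'
from h import *
print(ctrl.get_t(),ctrl.get_ee_rot())
for cam in ['scene','top','wrist']:
    im,d,info=snap(cam,cam+'0.png')
    print(cam,{k:np.round(v,3).tolist() for k,v in info.items()})
    for t in ['cap','tank','spring_mid','bearing_mid']:
        for s in ctrl.silhouettes(t,cam)[:2]:
            P=cloud(s['region'],d,info)
            print(t,round(s['score'],2),np.round(s['pixel']),s['region'].sum(), [np.round(np.percentile(P,q,axis=0)) for q in (2,50,98)] if len(P) else 0)
print(ctrl.get_t())
E
```

```text
pics
0.0 [ 2.06844419  0.29883949 -2.06872399]
scene {'mtx': [[577.164, 0.0, 327.131], [0.0, 577.164, 245.286], [0.0, 0.0, 1.0]], 'D': [-0.036, 0.0, 0.0, 0.0, 0.0], 'eye': [-1.219, 635.213, 563.03], 'orientation': [0.41, -1.377, -2.198]}
cap 0.78 [378. 276.] 757 [array([ 435., -233.,   -0.]), array([ 456., -198.,   34.]), array([ 488., -181.,   54.])]
tank 0.81 [260. 345.] 5500 [array([416.,  50.,   1.]), array([461., 110.,  58.]), array([551., 154.,  91.])]
spring_mid 0.82 [248. 264.] 513 [array([ 647., -194.,   -2.]), array([666., -93.,  35.]), array([748., -73.,  67.])]
bearing_mid 0.69 [380. 327.] 573 [array([ 357., -118.,   -0.]), array([377., -89.,  14.]), array([401., -73.,  18.])]
top {'mtx': [[475.858, 0.0, 319.616], [0.0, 475.858, 237.013], [0.0, 0.0, 1.0]], 'D': [-0.002, 0.0, 0.0, 0.0, 0.0], 'eye': [358.284, -93.789, 925.631], 'orientation': [0.157, -0.171, -1.698]}
cap 0.74 [376. 273.] 820 [array([ 435., -239.,   22.]), array([ 461., -208.,   48.]), array([ 491., -184.,   56.])]
tank 0.62 [218. 278.] 3982 [array([421.,  23.,  14.]), array([483.,  80.,  61.]), array([552., 145.,  94.])]
spring_mid 0.67 [300. 176.] 495 [array([ 648., -110.,   -0.]), array([662., -92.,  41.]), array([685., -74.,  70.])]
spring_mid 0.44 [323. 323.] 521 [array([ 360., -119.,    4.]), array([381., -97.,  16.]), array([403., -76.,  21.])]
bearing_mid 0.98 [320. 324.] 480 [array([ 361., -118.,    4.]), array([381., -97.,  15.]), array([402., -76.,  21.])]
bearing_mid 0.66 [374. 275.] 866 [array([ 435., -241.,   -0.]), array([ 460., -208.,   38.]), array([ 491., -183.,   56.])]
wrist {'mtx': [[337.448, 0.0, 319.084], [0.0, 337.448, 236.622], [0.0, 0.0, 1.0]], 'D': [-0.049, 0.0, 0.0, 0.0, 0.0], 'eye': [264.85, -650.84, 384.28], 'orientation': [-0.218, 0.165, -1.276]}
0.75
```

```bash
python3 -c "
import cv2
a=cv2.imread('pics/top0.png');b=cv2.imread('pics/scene0.png')
cv2.imwrite('pics/tz.png',cv2.resize(a[150:400,150:470],(800,625))[:600])
cv2.imwrite('pics/sz.png',cv2.resize(b[190:430,180:480],(750,600)))"
```

```text
(no output)
```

View pics/tz.png

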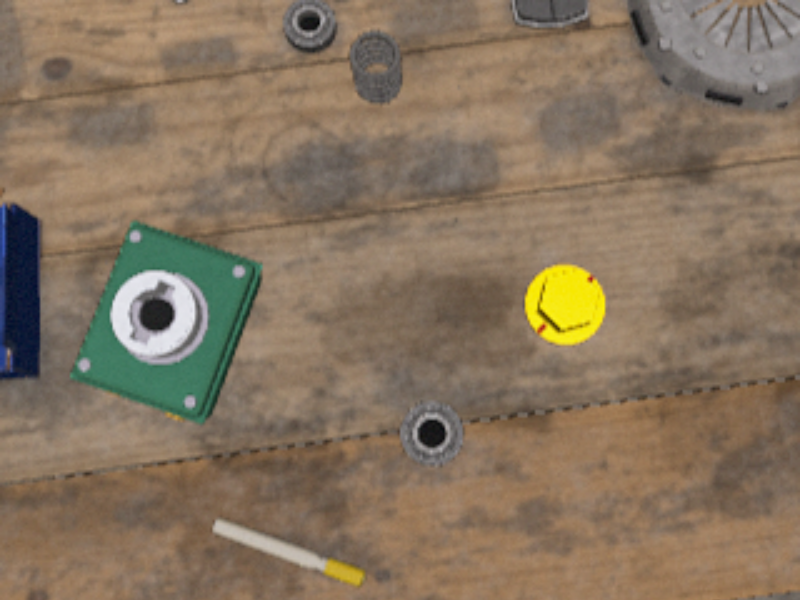

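View pics/sz.png

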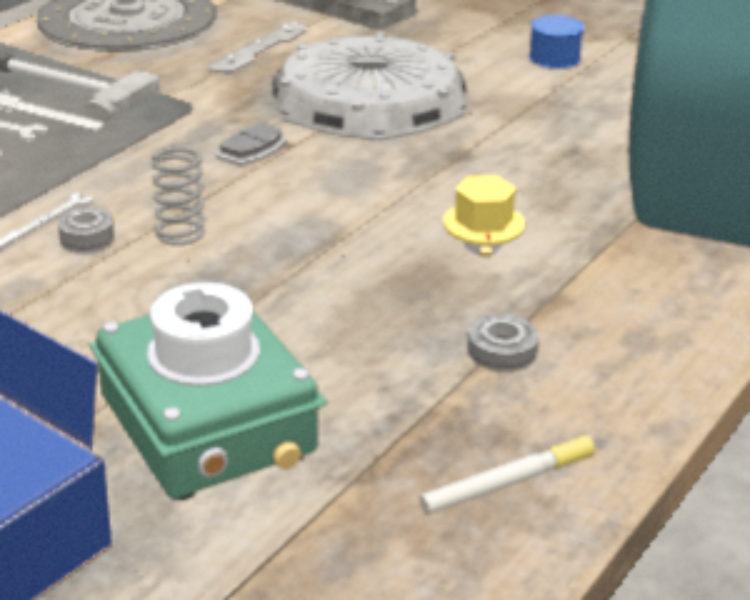

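View pics/scene0.png

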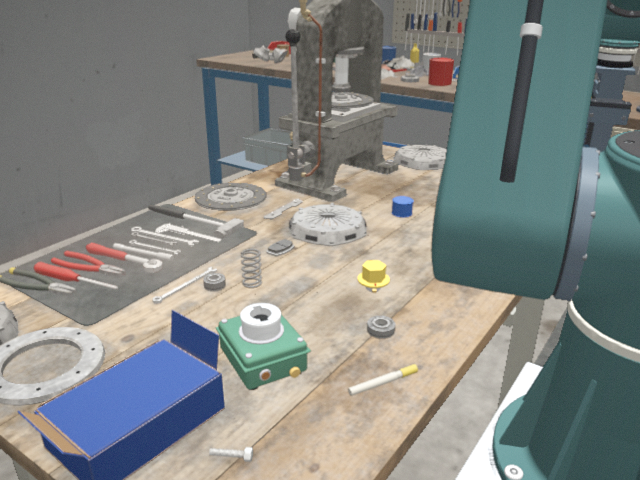

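The cap stands upright at about (376,272) in the top picture, with red marks at roughly (366,282) and (386,262). The neck is at about (212,276), with its slots visible. I'll look at both more closely with the wrist camera.

```bash
cat >> h.py <<'E'
def down(th): # tool x down, jaw axis y at world angle th
    x=np.array([0,0,-1.]); y=np.array([np.cos(th),np.sin(th),0]); z=np.cross(x,y)
    return R.from_matrix(np.stack([x,y,z],1)).as_rotvec()
def tool_cam():
    T=R.from_rotvec(ctrl.get_ee_rot()).as_matrix(); p=np.array(ctrl.get_ee_pos()); i=ctrl.camera_info('wrist')
    return T.T@(np.array(i['eye'])-p), T.T@rot(i)
def look(target,th,dist):
    e,C=tool_cam(); T=R.from_rotvec(down(th)).as_matrix()
    eye=np.array(target)-dist*(T@C@np.array([0,0,-1.])); return eye-T@e
E
python3 - <<'E'
from h import *
e,C=tool_cam(); print(e,C@[0,0,-1])
T=R.from_rotvec(ctrl.get_ee_rot()).as_matrix(); print(T, ctrl.get_ee_rot())
for tgt in ([462,-209,40],[483,85,92]):
  a=np.arctan2(tgt[1],tgt[0])
  for th in (a+np.pi/2,a-np.pi/2,a-np.pi/4,a+np.pi/4,a):
    p=look(tgt,th,260); q=ctrl.solve_ik(p,down(th)); print(round(th,2),np.round(p),None if q is None else np.round(q,2))
E
```

```text
[-170.38489676   -0.88493922  -70.63084482] [ 0.96762955 -0.00100385  0.25237282]
[[ 3.59530736e-06  2.81897689e-01 -9.59444471e-01]
 [ 3.86169412e-05 -9.59444470e-01 -2.81897688e-01]
 [-9.99999999e-01 -3.60373019e-05 -1.43355242e-05]] [ 2.06815154  0.29757499 -2.06813261]
1.15 [ 467. -210.  121.] [-0.47  0.23  2.15 -0.    0.76 -1.61]
-2.0 [ 457. -208.  121.] [-0.47  0.21  2.17 -0.    0.76  1.52]
-1.21 [ 458. -212.  121.] [-0.48  0.22  2.17 -0.    0.76  0.73]
0.36 [ 465. -213.  121.] [-0.48  0.23  2.15 -0.    0.76 -0.84]
-0.42 [ 461. -214.  121.] [-0.48  0.22  2.16 -0.    0.76 -0.06]
1.74 [488.  87. 173.] [ 0.13  0.11  2.16 -0.    0.86 -1.62]
-1.4 [478.  83. 173.] [ 0.12  0.1   2.18 -0.    0.86  1.52]
-0.61 [481.  80. 173.] [0.12 0.1  2.18 0.   0.86 0.73]
0.96 [488.  83. 173.] [ 0.12  0.11  2.16 -0.    0.86 -0.84]
0.17 [485.  80. 173.] [ 0.12  0.11  2.17  0.    0.86 -0.06]
```

```bash
python3 - <<'E'
from h import *
for n,tgt in (('neck',[483,85,92]),('cap',[462,-209,45])):
  a=np.arctan2(tgt[1],tgt[0]); th=a
  ctrl.movep(look(tgt,th,270),down(th))
  im,d,info=snap('wrist','w_%s.png'%n)
  np.savez(n+'.npz',im=im,d=d,mtx=info['mtx'],D=info['D'],eye=info['eye'],orientation=info['orientation'])
  for t in (['tank'] if n=='neck' else ['cap']):
    for s in ctrl.silhouettes(t,'wrist')[:2]:
      P=cloud(s['region'],d,info)
      print(t,s['score'],s['pixel'])
      for lo,hi in ((86,97),(48,58),(20,30)):
        Q=P[(P[:,2]>lo)&(P[:,2]<hi)]
        if len(Q)>20:
          c,rad=cv2.minEnclosingCircle(Q[:,:2].astype(np.float32)); print(lo,len(Q),np.round(c,1),round(rad,1),np.median(Q[:,2]),Q[:,:2].mean(0))
print(ctrl.get_t())
E
```

```text
tank 0.56 [319.3, 218.5]
86 2876 [488.6  88.3] 30.8 91.24628403003729 [488.51888134  89.87700613]
48 1070 [490.5  91.1] 76.8 57.22542426392411 [481.8223151  107.61208391]
20 21 [419.1  95. ] 6.2 21.800966195629485 [419.29995205  95.53327908]
cap 0.67 [323.4, 228.9]
48 2216 [ 464.1 -209. ] 22.6 52.40624104052638 [ 464.21082496 -208.53207827]
20 1492 [ 464. -209.] 30.9 24.483681683039208 [ 467.9572607  -199.35220546]
4.9417
```

View pics/w_neck.png

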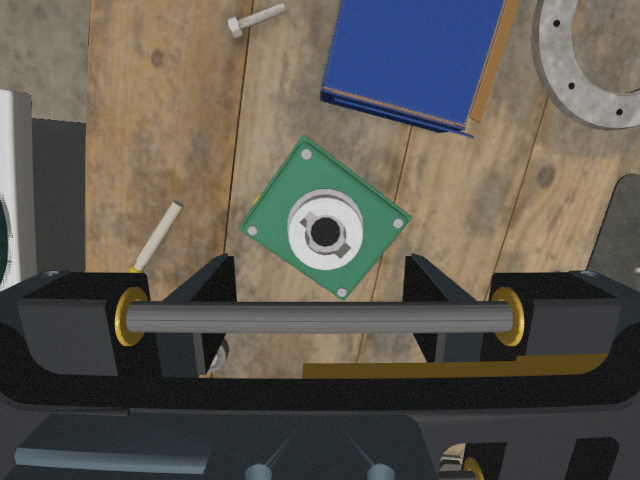

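View pics/w_cap.png

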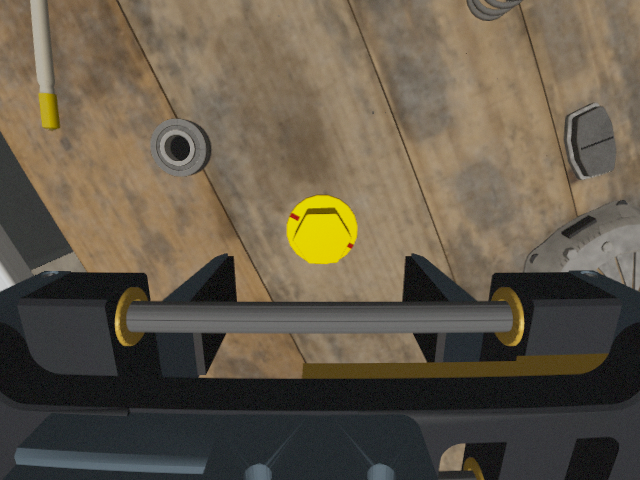

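The marks are at about (294,216) and (351,245) and the slots at about (306,217) and (345,250). Next I'll measure the centres and angles.

```bash
python3 - <<'E'
from h import *
from scipy.optimize import least_squares
def ld(n):
    f=np.load(n+'.npz'); return f['im'],f['d'],{k:f[k] for k in('mtx','D','eye','orientation')}
def planez(px,z,info):
    a=to_world(px,np.ones(len(px)),info); e=np.array(info['eye']); v=a-e; return e+v*((z-e[2])/v[:,2])[:,None]
# cap
im,d,info=ld('cap')
I=im.astype(int); red=(I[...,0]>130)&(I[...,1]<90)&(I[...,2]<80); red[:190]=0; red[270:]=0; red[:,:270]=0;red[:,380:]=0
r,c=np.nonzero(red); P=planez(np.stack([c,r],1).astype(float),25,info)
m=c<322; A=P[m].mean(0);B=P[~m].mean(0); print('marks',m.sum(),(~m).sum(),A,B,np.arctan2(*(A-B)[[1,0]]),(A+B)/2)
yel=(I[...,0]>120)&(I[...,1]>100)&(I[...,2]<80); 
r,c=np.nonzero(yel&(d>0)); P=to_world(np.stack([c,r],1).astype(float),d[r,c],info)
P=P[(np.hypot(P[:,0]-464,P[:,1]+209)<40)&(P[:,2]>49)]
h=cv2.convexHull(P[:,:2].astype(np.float32)).reshape(-1,2)
# support widths
ts=np.linspace(0,np.pi/3,121); w=[sum(np.ptp(h@[np.cos(t+k*np.pi/3),np.sin(t+k*np.pi/3)]) for k in range(3))/3 for t in ts]
print('hex',ts[np.argmin(w)],min(w))
# neck
im,d,info=ld('neck')
I=im.astype(int); r,c=np.mgrid[170:290,270:380]; r=r.ravel();c=c.ravel()
P=planez(np.stack([c,r],1).astype(float),92,info); g=I[r,c].min(1)
Q=to_world(np.stack([c,r],1).astype(float),d[r,c],info)
top=(np.abs(Q[:,2]-91.3)<2.5)&(g>120); T=P[top]; 
h=cv2.convexHull(T[:,:2].astype(np.float32)).reshape(-1,2)
s=least_squares(lambda x:np.hypot(h[:,0]-x[0],h[:,1]-x[1])-x[2],[488,88,30],loss='soft_l1'); print('neck',s.x)
for tgt in (s.x[:2],):
  rel=P[:,:2]-tgt; rad=np.hypot(*rel.T); an=np.arctan2(rel[:,1],rel[:,0])
  mm=(rad>18)&(rad<22)
  b=np.round(np.mod(an[mm],2*np.pi)/0.1).astype(int)
  print([(round(k*.1,1),int(g[mm][b==k].mean()),round(float(np.mean(Q[mm][b==k][:,2])))) for k in range(63)if (b==k).any()])
# tank sides from green
G=(I[...,1]>I[...,0]*1.3)&(I[...,1]>I[...,2]*1.1)&(d>0); r,c=np.nonzero(G); Q=to_world(np.stack([c,r],1).astype(float),d[r,c],info)
Q=Q[(Q[:,2]>50)&(Q[:,2]<64)&(np.hypot(Q[:,0]-488,Q[:,1]-88)<90)]
print(cv2.minAreaRect(Q[:,:2].astype(np.float32)))
E
```

```text
marks 31 17 [ 447.4773228  -188.62400174   25.        ] [ 480.62007477 -231.45910989   25.        ] 2.2293116455147617 [ 464.04869878 -210.04155581   25.        ]
hex 0.13962634015954636 40.06020039143326
neck [488.4150357   89.1274243   29.91504691]
[(0.0, 205, 91), (0.1, 205, 92), (0.2, 205, 92), (0.3, 208, 92), (0.4, 209, 91), (0.5, 208, 91), (0.6, 205, 92), (0.7, 205, 91), (0.8, 206, 91), (0.9, 207, 92), (1.0, 207, 91), (1.1, 207, 92), (1.2, 209, 92), (1.3, 208, 91), (1.4, 208, 91), (1.5, 209, 91), (1.6, 208, 92), (1.7, 207, 91), (1.8, 205, 92), (1.9, 205, 92), (2.0, 207, 91), (2.1, 205, 91), (2.2, 203, 92), (2.3, 180, 66), (2.4, 169, 62), (2.5, 170, 62), (2.6, 167, 62), (2.7, 113, 68), (2.8, 92, 80), (2.9, 127, 90), (3.0, 202, 91), (3.1, 206, 92), (3.2, 205, 92), (3.3, 204, 92), (3.4, 205, 91), (3.5, 208, 91), (3.6, 209, 91), (3.7, 207, 113), (3.8, 205, 91), (3.9, 205, 91), (4.0, 207, 91), (4.1, 206, 92), (4.2, 208, 92), (4.3, 208, 91), (4.4, 209, 92), (4.5, 207, 91), (4.6, 207, 91), (4.7, 208, 91), (4.8, 206, 91), (4.9, 205, 91), (5.0, 205, 92), (5.1, 207, 92), (5.2, 205, 92), (5.3, 193, 91), (5.4, 111, 112), (5.5, 95, 78), (5.6, 98, 80), (5.7, 96, 80), (5.8, 97, 80), (5.9, 98, 78), (6.0, 147, 81), (6.1, 204, 91), (6.2, 206, 91)]
((488.5443420410156, 88.88446807861328), (99.94075012207031, 119.73587799072266), 63.62168884277344)
```

```bash
cat >> h.py <<'E'
CAP=np.array([464.1,-209.3]); NECK=np.array([488.5,89.0]); LUG=2.232; SLOT=2.57; G=28.
TH0=LUG-2*np.pi/3
def st(tag=''):
    print(tag,'t%.2f'%ctrl.get_t(),'p',np.round(ctrl.get_ee_pos(),1),'F',np.round(ctrl.get_ft_force(),1),'M',np.round(ctrl.get_ft_torque(),2),'w',round(ctrl.get_grip_width(),1),'q6',round(ctrl.get_q()[5],3))
E
python3 - <<'E'
from h import *
o=down(TH0)
ctrl.movep([*CAP,130],o); ctrl.movel([*CAP,G],speed=100); st('at')
ctrl.command_gripper(36,45); st('grip')
ctrl.movel([*CAP,G+20],speed=80); st('lift')
snap('wrist','w_grip.png');snap('scene','s_grip.png')
E
```

```text
at t6.70 p [ 464.5 -209.5   28.5] F [-0.6 -1.1  0.1] M [-0.02 -0.1   0.03] w 91.3 q6 -0.607
grip t7.53 p [ 464.1 -209.3   28. ] F [0.8 0.3 0.9] M [ 0.05 -0.1   0.01] w 39.5 q6 -0.607
lift t7.93 p [ 464.5 -209.5   48.8] F [-0.2  0.6 -2.1] M [-0.01 -0.11  0.03] w 39.8 q6 -0.607
```

View pics/w_grip.png

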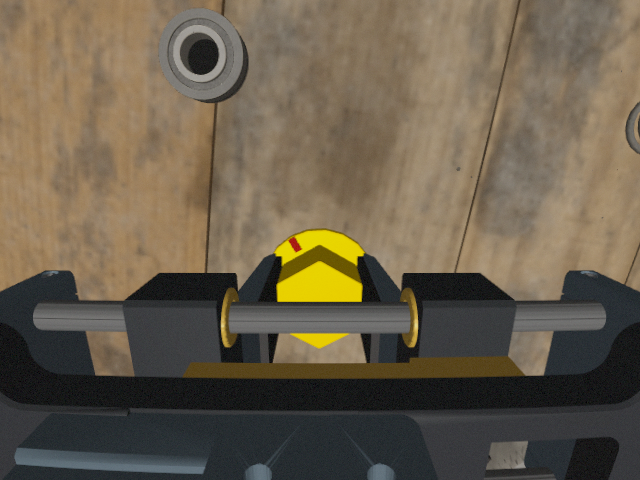

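View pics/s_grip.png

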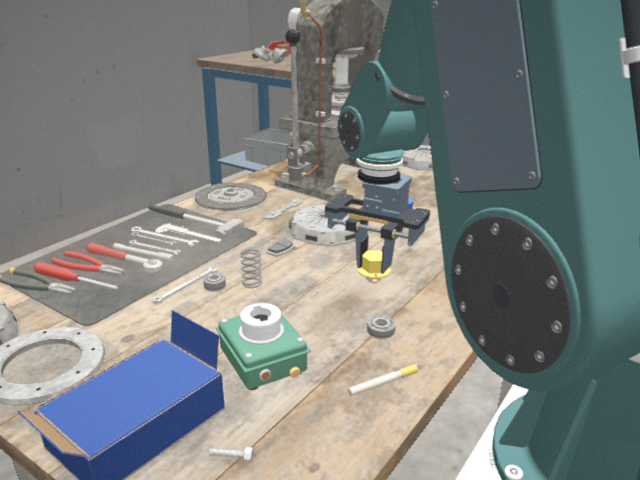

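The cap is held on its flats between the pads, mark at (295,244). Next: move over the neck at the slot angle and lower with force watch.

```bash
python3 - <<'E'
from h import *
th=TH0+(SLOT-LUG); o=down(th)
c=ctrl.get_ee_pos()
ctrl.movel([*CAP,160],speed=150)
ctrl.movep([*NECK,165],o); ctrl.movel([*NECK,92+G+4],speed=100); ctrl.wait(.2); st('above')
for u in np.arange(2,-10,-1.5):
    ctrl.movel([*NECK,92+G+u],speed=30); ctrl.wait(.05); st('u%.1f'%u)
    if ctrl.get_ft_force()[2]>12: break
E
```

```text
above t10.84 p [488.9  89.  124.6] F [ 0.2 -0.3 -1.4] M [-0.03 -0.15  0.02] w 39.6 q6 -0.342
u2.0 t11.14 p [488.5  89.  122. ] F [ 0.5  0.9 -1.7] M [ 0.01 -0.11  0.02] w 39.9 q6 -0.342
u0.5 t11.44 p [488.5  89.  120.5] F [ 0.3  0.9 -1.2] M [ 0.1  -0.13  0.03] w 39.6 q6 -0.342
u-1.0 t11.74 p [488.4  89.  118.9] F [-0.  -0.6 -1.1] M [ 0.02 -0.17  0.02] w 39.8 q6 -0.342
u-2.5 t12.04 p [488.4  89.  117.4] F [ 0.6 -0.1 -1.1] M [ 0.08 -0.17  0.03] w 39.7 q6 -0.342
u-4.0 t12.34 p [488.5  89.  115.9] F [-0.2  0.2 -1.2] M [-0.   -0.12  0.02] w 39.8 q6 -0.342
u-5.5 t12.64 p [488.5  89.  114.4] F [-0.  -0.2 -1.8] M [ 0.04 -0.1   0.03] w 39.7 q6 -0.342
u-7.0 t12.94 p [488.5  89.  112.9] F [ 0.2 -0.2 -1.3] M [ 0.02 -0.1   0.04] w 39.5 q6 -0.342
u-8.5 t13.24 p [488.5  89.  111.5] F [-0.   0.9 -2.5] M [-0.   -0.13 -0.01] w 39.5 q6 -0.342
```

The cap went past the -4 mm rest height with no force, so the lugs are in the slots. Pushing down now.

```bash
python3 - <<'E'
from h import *
for u in (-10,-12,-14,-16,-18,-19,-19.7,-20.3):
    ctrl.movel([*NECK,92+G+u],speed=30); ctrl.wait(.05); st('u%.1f'%u)
    if ctrl.get_ft_force()[2]>25: break
E
```

```text
u-10.0 t13.54 p [488.7  89.  110.1] F [-1.  -0.3  1.6] M [ 0.06 -0.05 -0.  ] w 39.8 q6 -0.342
u-12.0 t13.84 p [488.7  89.  108.1] F [0.  1.3 3.8] M [ 0.05 -0.17  0.05] w 39.7 q6 -0.342
u-14.0 t14.14 p [488.7  89.  106.1] F [-0.1  0.9  5.1] M [ 0.   -0.11  0.01] w 39.9 q6 -0.342
u-16.0 t14.44 p [488.8  89.1 104.2] F [-1.3 -0.1  7.4] M [ 0.02  0.03 -0.01] w 39.8 q6 -0.342
u-18.0 t14.74 p [488.8  89.  102.3] F [-1.8 -0.2  8.9] M [-0.02  0.15  0.01] w 39.9 q6 -0.342
u-19.0 t15.04 p [488.7  89.  101.3] F [-1.4 -0.3  9.1] M [-0.01  0.16  0.01] w 39.8 q6 -0.342
u-19.7 t15.34 p [488.7  89.  100.7] F [-1.4 -0.5 10.4] M [ 0.01  0.25 -0.02] w 39.7 q6 -0.342
u-20.3 t15.64 p [488.8  89.  100.1] F [-1.9  0.3 10.7] M [-0.02  0.31  0.01] w 40.1 q6 -0.342
```

```bash
python3 - <<'E'
from h import *
u=-20.3
while ctrl.get_ft_force()[2]<16 and u>-23:
    u-=.4; ctrl.movel([*NECK,92+G+u],speed=30); ctrl.wait(.05); st('u%.1f'%u)
u+=.5; ctrl.movel([*NECK,92+G+u],speed=30); st('back')
th=TH0+(SLOT-LUG)
for k in range(1,8):
    ctrl.movel([*NECK,92+G+u],orientation=down(th-.2*k),speed=30); ctrl.wait(.1); st('rot%.2f'%(.2*k))
    if abs(ctrl.get_ft_torque()[2])>1.0: break
E
```

```text
u-20.7 t15.94 p [488.7  89.   99.9] F [-3.5 -1.  16.9] M [-0.1   0.69 -0.  ] w 40.1 q6 -0.342
back t16.19 p [488.8  89.  100.2] F [-2.2 -0.6 10.6] M [-0.03  0.32  0.06] w 39.9 q6 -0.342
rot0.20 t16.64 p [489.2  89.1 100.4] F [-0.4 -0.1 11. ] M [-0.01 -0.01 -0.09] w 39.8 q6 -0.142
rot0.40 t17.09 p [489.3  89.1 100.4] F [ 0.1 -0.2 10.7] M [-0.   -0.17 -0.07] w 39.5 q6 0.058
rot0.60 t17.54 p [489.4  89.1 100.4] F [ 0.3 -0.6  9.8] M [-0.08 -0.06 -0.1 ] w 39.8 q6 0.258
rot0.80 t17.99 p [489.4  89.1 100.4] F [ 0.3  0.1 11.1] M [-0.06 -0.14 -0.01] w 39.5 q6 0.458
rot1.00 t18.44 p [489.4  89.1 100.4] F [ 0.2  0.2 10.9] M [-0.04 -0.12 -0.04] w 39.7 q6 0.658
rot1.20 t18.89 p [489.4  89.1 100.4] F [ 0.9 -0.4  9.8] M [-0.02 -0.08 -0.06] w 39.6 q6 0.858
rot1.40 t19.34 p [489.4  89.1 100.4] F [ 0.7 -0.5 10.6] M [-0.09 -0.08 -0.07] w 39.8 q6 1.058
```

```bash
python3 - <<'E'
from h import *
th=TH0+(SLOT-LUG); u=-20.2; rem=None
for a in np.arange(1.44,1.76,.03):
    ctrl.movel([*NECK,92+G+u],orientation=down(th-a),speed=30); ctrl.wait(.1); st('rot%.2f'%a)
    if abs(ctrl.get_ft_torque()[2])>0.7: break
E
```

```text
rot1.44 t19.69 p [489.4  89.1 100.5] F [ 0.6  0.1 10.4] M [-0.07 -0.08 -0.09] w 40.1 q6 1.098
rot1.47 t20.04 p [489.4  89.1 100.4] F [ 0.3  0.4 10.7] M [-0.07 -0.11  0.  ] w 39.6 q6 1.128
rot1.50 t20.39 p [489.5  89.  100.5] F [ 1.3 -1.6 10.3] M [-0.39 -0.32  0.06] w 39.6 q6 1.158
rot1.53 t20.74 p [489.8  88.8 100.5] F [ 2.5 -4.7  9.4] M [-1.03 -0.58  0.12] w 39.6 q6 1.188
rot1.56 t21.09 p [490.   88.6 100.5] F [ 5.8 -7.6  8.5] M [-1.65 -1.03  0.29] w 39.8 q6 1.217
rot1.59 t21.44 p [490.2  88.5 100.6] F [ 5.2 -8.2  7. ] M [-1.74 -1.07  0.87] w 39.7 q6 1.247
```

The stop is found, with torque rising at 1.5–1.59. I'll ease off slightly, let the spring lift the cap, and test the lock before opening.

```bash
python3 - <<'E'
from h import *
th=TH0+(SLOT-LUG)
ctrl.movel([*NECK,92+G-20.2],orientation=down(th-1.55),speed=30); st('ease')
for u in (-18,-16.5,-15.5,-14.8,-14.2,-13.6,-13):
    ctrl.movel([*NECK,92+G+u],speed=30); ctrl.wait(.1); st('u%.1f'%u)
    if ctrl.get_ft_force()[2]<-7: break
E
```

```text
ease t21.69 p [490.1  88.7 100.6] F [ 5.  -5.5  8.8] M [-1.28 -0.85  0.25] w 39.5 q6 1.207
u-18.0 t22.04 p [490.1  88.7 103. ] F [ 2.3 -5.9 12.7] M [-1.28 -0.48  0.21] w 39.7 q6 1.207
u-16.5 t22.39 p [490.1  88.7 104.4] F [ 4.3 -6.3  8.8] M [-1.31 -0.71  0.22] w 40.0 q6 1.207
u-15.5 t22.74 p [490.1  88.7 105.2] F [ 4.6 -5.8  6.6] M [-1.26 -1.02  0.25] w 40.0 q6 1.207
u-14.8 t23.09 p [490.1  88.7 105.8] F [ 6.4 -6.7  5. ] M [-1.28 -1.17  0.18] w 39.3 q6 1.207
u-14.2 t23.44 p [490.   88.7 106.1] F [ 8.5 -5.2 -2.1] M [-1.19 -1.77  0.23] w 39.8 q6 1.207
u-13.6 t23.79 p [489.9  88.6 106.2] F [ 13.1  -4.7 -14.3] M [-1.17 -2.62  0.19] w 39.9 q6 1.207
```

It rises to the seat (grip about 25 mm above the rim) and resists further lifting, so it's locked. Release and retreat.

```bash
python3 - <<'E'
from h import *
ctrl.movel([*NECK,92+G-14.3],speed=30); st()
p=np.array(ctrl.get_ee_pos())
ctrl.command_gripper(70,20); ctrl.wait(.2); st('open')
th=TH0+(SLOT-LUG)-1.55
ctrl.movel([*NECK,92+G+60],speed=100)
ctrl.movep(look([488,89,110],th,270)+[0,0,40],down(th)); ctrl.wait(.2)
im,d,info=snap('wrist','w_end.png')
for s in ctrl.silhouettes('cap','wrist')[:1]:
    P=cloud(s['region'],d,info); 
    for lo,hi in ((122,136),(95,112)):
        Q=P[(P[:,2]>lo)&(P[:,2]<hi)]; c,rd=cv2.minEnclosingCircle(Q[:,:2].astype(np.float32)); print(len(Q),c,rd,np.median(Q[:,2]))
snap('scene','s_end.png'); st('end')
E
```

```text
t24.04 p [490.   88.7 106.1] F [ 7.2 -5.9 -0.7] M [-1.19 -1.62  0.2 ] w 39.9 q6 1.207
open t24.88 p [488.5  89.  105.7] F [0.  0.  0.6] M [-0.03  0.02 -0.05] w 69.8 q6 1.208
1 (469.816162109375, 77.69764709472656) 9.999999747378752e-05 130.22629104493626
51 (488.947265625, 89.39293670654297) 30.87030029296875 101.88357846457438
end t26.47 p [485.7  86.6 240. ] F [-0.4  0.  -1.1] M [-0.07  0.03  0.02] w 70.2 q6 1.203
```

View pics/w_end.png

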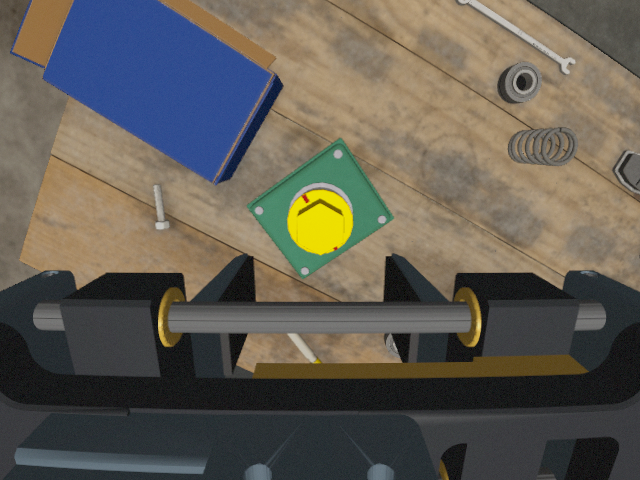

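View pics/s_end.png

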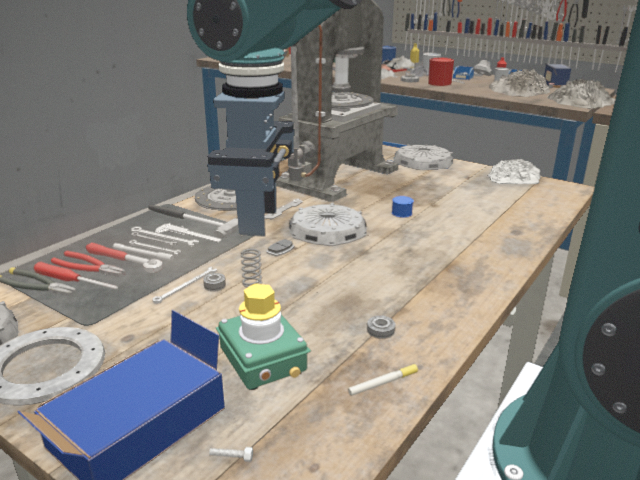

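Cap seated in the neck, centred at about (320,221) in the wrist view; spring and bearing appear unmoved. One more height check.

```bash
python3 - <<'E'
from h import *
im,d,info=snap('wrist','w_end2.png')
I=im.astype(int); y=(I[...,0]>120)&(I[...,1]>100)&(I[...,2]<80)
y[:180]=0;y[262:]=0;y[:,:280]=0;y[:,360:]=0
P=cloud(y,d,info)
t=P[P[:,2]>120]; f=P[(P[:,2]>98)&(P[:,2]<112)]
print(len(t),np.median(t[:,2]),np.percentile(t[:,2],[5,95]),t.mean(0),len(f),np.median(f[:,2]),cv2.minEnclosingCircle(f[:,:2].astype(np.float32)))
A=np.c_[t[:,:2],np.ones(len(t))]; print('tilt',np.linalg.lstsq(A,t[:,2],rcond=None)[0][:2])
E
```

```text
1849 130.45584162962325 [129.29130723 131.57907066] [489.4463797   89.19119919 130.44719682] 1266 102.51083041869092 ((489.0128173828125, 89.06405639648438), 30.846696853637695)
tilt [-0.00247878  0.00346673]
```

Top of the hex is at 130.5 (131 expected locked, 136 unlocked) and the flange top at 102.5 (103 expected). Handing in.

```bash
python3 -c "
from h import *
st(); ctrl.close_job()"
```

```text
t26.52 p [485.9  86.6 240.2] F [ 0.2 -0.5 -0.7] M [-0.01 -0.01 -0.02] w 69.9 q6 1.203
the job is handed in; nothing more can be done
```

The cap is back in the tank's neck and, by my last checks, locked; I handed the job in at 26.5 s of the 56 s allowed.

**What I did:** I measured the slot angle from the wrist picture, so the lugs dropped in at the first try without any feeling about. I pushed the cap down until its flange met the rim (about 17 N) and turned it clockwise to the stop. There I eased off slightly, let the spring lift it, and released it.

**Last checks:**
- **Lock:** before release, the cap resisted a 14 N upward pull at about 25 mm above the rim. After release, the top of its grip measured 130.5 mm above the bench, against 131 mm expected locked and 136 mm unlocked.
- **Centring and tilt:** it sits within about 1 mm of the neck's axis and tilts less than 0.005 rad.
- **Robot:** the gripper is about 150 mm above the neck, with no contact force.
- **Spring and bearing:** both look unmoved in the final scene picture, but I did not re-measure their positions.

**Disagreements:** at the end the cap detector found only a small part of the cap, so I measured the heights from yellow pixels and depth instead. Turning against the stop also pushed the gripper about 1.5 mm sideways, with about 10 N of side force, which disappeared when I opened it.

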